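# Lay out the switching unit and its filter for test

## Robot

A 6-joint arm with a two-finger parallel gripper is mounted at the origin on the work surface. World frame = base frame: x ahead of the robot, y to its left, z up, the work surface at z = 0. Lengths are in mm, angles in rad, forces in N, time in s.
With the tool pointing down it reaches from about 375 to 975 mm from the base axis. Payload 3.8 kg.
Tool frame: the origin (TCP) lies at the very end of the fingers, on their centre line; the grasp point (between the pads) lies manip.pinch_z behind it (manip.pinch_z is the distance from the TCP to the grasp point, in mm); z points along the fingers, y is the line along which they close (so a half turn about z gives the same grasp; the last joint's range is limited). The gripper opens to 88 mm and grips with 3 to 60 N. Pads are 18 mm wide; open, the fingers measure 123 mm over their backs; the gripper's body (75 mm by 187 mm) begins 45 mm behind the grasp point.
Start: joints at [-1.3, 0.264, 1.604, -0, 1.274, -0.037], TCP at [204.494, -643.273, 238.706] pointing down, gripper open.
Joint ranges: [-2.63, 2.63], [-0.94, 2.18], [0.31, 2.57], [-1.31, 4.45], [0, 2.66], [-2.55, 2.55]. Speed limits (rad/s): [2.57, 2.57, 3.14, 3.14, 3.14, 3.14].

## Interface

Orientations are given as a unit quaternion [x, y, z, w].
In Python, from cell import manip, imaging, finish_job gives the robot as it stands.
- The arm moves only by the tool arm_command, never from a script. Its argument "moves" is a list of rows, each a list of 6 numbers: the shift along the tool's x, y, z as a fraction of full scale, then the turn, a rotation vector about the tool's x, y, z as a fraction of full scale. A call has 1 to 12 rows; each row is the pose to reach, as a shift and turn from the pose commanded when the call began, along the tool's axes at that moment; what a row does not reach only later rows make up. Full scale, the value 1, is 0.15 m for a shift and 45 degrees for a turn. A row lasts 1/8 s, in which the tool goes at most 62.5 mm and 10.7 degrees, less where a joint would pass 70% of its speed; a pose out of reach is approached as far as the arm can. A call with a number of a shift or a turn outside -1 to 1 is refused whole. A call with a gripper value outside its range is refused whole. "grip" is the opening, from 0 (shut) to 1 (fully open), set as the call begins (left out, the last holds). The fingers move at their own pace and stop on an object; the grip force is fixed at half the most. Time passes only in rows, so rows that repeat a pose let the fingers close. It gives the time, the measured TCP pose, the force, the opening and the grip force at its end, in the units of the state.
- manip.read_state(): the state, without advancing time (a new reading comes with each control period).
- imaging.grab_frame(name): name is "side" or "top"; returns the picture (384x512x3 uint8, red, green, blue); there is no depth.
- imaging.camera_params(name): a dict with "K" (3x3 intrinsics, pixels), "R" (3x3) and "t" (3): a world point X has camera coordinates R X + t. Camera axes: x right, y down, z forward; pixel columns grow to the right and rows downward; lengths in mm; the calibration is good to about 2 mm. A picture is of the moment at which its call begins. camera_params takes no time and is no camera call.
- finish_job(): hands the job in; it is judged then, once.
The state is a dict: "time_s": time; "joints": joint angles; "dq": joint speeds; "effort": joint torques, N m; "ee_pos": TCP position; "tcp_rot": TCP orientation; "ft_force": force on the tool from outside, world axes, zero at the start; "moment": the same for the moment, N m; "grip_width": finger opening in mm; "finger_force": force on a finger pad.
Only numpy, scipy, OpenCV 4.12 (cv2) and the standard library are available. Lean on these libraries where they do the work, as an engineer would, in place of code of your own. Each camera call takes 0.05 s, during which the arm holds its last target. There are 200 camera calls.

## Task

Lay out the parts for the test: set the heat sink, fins down, on the middle of the die-cast box with its long sides along the box's long sides, and the relay on the middle of the heat sink, lined up the same way; lay the filter on the jig's plate midway between its two sockets and in line with them. Lay the large ferrite core flat on the bench to the left of the die-cast box as the robot sees it, centred on that side with a gap of about 2.5 cm. Set everything down without dropping it, let go, and leave the small core where it lies.

Things in the scene. Friction and masses are not known exactly. Their poses are not given: they have to be found in the camera images.
- diecast_box: Fixed. Closed bare die-cast aluminium box, 94 (x) x 119 (y) x 34 mm high, flat top. Two brass sockets stick 12 mm out of its front (-x side, towards the robot) at y = +-30, 16 mm up. Origin: centre of its underside, on the bench; x to its back, away from the robot, y to its left as the robot sees it, z up. Yaw within 0.2 rad of straight. On the left or right half of the bench.
- test_jig: Fixed. Coax test jig: grey base plate 56 (x) x 200 (y) x 6 mm thick, at each end an upright steel bracket (56 mm wide, to 40 mm above the bench, inner face at y = +-94) with a brass socket pointing inward (10 mm thick, 17 mm above the bench, tip at y = +-80). Origin: centre of its underside, on the bench; y along the line of sockets, z up. Yaw within 0.2 rad. On the half without the box.
- heat_sink: Loose. Finned aluminium heat sink, 70 (x) x 50 (y) x 25 mm high, 150 g: a flat plate 56 mm long, 7 mm thick, with four small dark holes on top, and seven fins below (18 mm high, along x, jutting out 7 mm at each end like a comb), on which it stands. Flat outer faces at y = +-25 mm to grip. Origin: centre of its underside (fin tips); z up. Its yaw varies. 
- relay: Loose. Solid-state relay module: black plastic block on a thin metal foot, 50 (x) x 36 (y) mm, 22 mm high over its middle (30 mm long) and 18 mm at both ends, which have two steel terminal screws each (rising 2 mm); 80 g. Flat sides at y = +-18 mm to grip. Origin: centre of its underside; z up. Its yaw varies. 
- filter: Loose. Coax filter: milled aluminium block 50 (x) x 30 (y) x 22 mm high with a 10 mm brass connector out of each end along x (70 mm overall) and three brass tuning screws on top (rising 4 mm); the same either way round; 120 g. Flat sides at y = +-15 mm to grip. Origin: centre of its underside; z up. Its yaw varies. 
- core: Loose. The large ferrite core: plain dark grey ring lying flat, 44 mm outside diameter, 24 mm hole, 18 mm high, 60 g. Origin: centre of its underside; z up.
- small_core: Loose, not part of the job, to be left alone. The small ferrite core: grey ring lying flat, 24 mm outside diameter, 11 mm hole, 10 mm high. Origin: centre of its underside.
Not all that is in view belongs to the job. What is shaped like the core but blue or orange is not meant.

How it is judged:
By the outcome, as a careful person would: the job done as asked, in the order asked, and still so for the second after the job is handed in, with the robot touching nothing.
It also fails if it takes over 120 s, if anything falls off the work surface, if the arm or the gripper's body presses on something with over 40 N, if the wrist force passes 120 N, or if a joint passes its speed limit or range.

## Working session

There is one attempt and no reset: what is moved stays moved. The work goes in short steps, Python scripts to look and compute and a tool call to move; the robot and the scene stay as the last step left them, time stands still between calls to the robot, and variables do not carry over. Pictures are saved under pics/ and viewed, at most 14 in all, crops included, and the job is handed in when it is done.

Besides the shell and the picture viewer there is one more tool, called after "Request:" as name(argument=value, ...), one argument or row to a line, values as JSON. arm_command: Moves the arm, as the interface text tells. Its arguments: {"type":"object","properties":{"moves":{"type":"array","items":{"type":"array","items":{"type":"number","minimum":-1,"maximum":1}}},"grip":{"type":"number"}},"required":["moves"]}

```bash
ls; mkdir -p pics
python3 - <<'E'
from cell import manip, imaging
import cv2
for n in("side","top"):
    f=imaging.grab_frame(n); cv2.imwrite(f"pics/{n}0.png",cv2.resize(f[:,:,::-1],(800,600),interpolation=cv2.INTER_CUBIC))
    p=imaging.camera_params(n); print(n,p)
print(manip.pinch_z, manip.read_state())
E
```

```text
pics
side {'K': array([[351.20591429,   0.        , 254.12526121],
       [  0.        , 351.20591429, 192.43607157],
       [  0.        ,   0.        ,   1.        ]]), 'R': array([[ 0.77083956, -0.63686345,  0.01453648],
       [-0.46739666, -0.58093239, -0.66637671],
       [ 0.43283569,  0.50687524, -0.74547352]]), 't': array([-407.21755665,  269.06821035,  557.00204365])}
top {'K': array([[374.57326893,   0.        , 253.96805792],
       [  0.        , 374.57326893, 191.90991408],
       [  0.        ,   0.        ,   1.        ]]), 'R': array([[ 0.02897988, -0.9993767 ,  0.02015889],
       [-0.99246423, -0.03116983, -0.11850399],
       [ 0.11905847, -0.01657274, -0.99274892]]), 't': array([-22.3352394 , 479.63949891, 841.22026672])}
18.700000000000003 {'time_s': 0.1, 'joints': array([-1.29991645e+00,  2.64698382e-01,  1.60523143e+00, -3.12990051e-05,
        1.27368570e+00, -3.68847456e-02]), 'dq': array([ 0.0018856 , -0.00093225, -0.00240456,  0.00123578, -0.0025602 ,
        0.00125542]), 'effort': array([-1.20262663e-03, -5.03622293e+01, -3.58072042e+01,  7.29553378e-02,
        2.33709934e-02, -4.99003897e-05]), 'ee_pos': array([ 204.3049912 , -642.6705644 ,  237.50187882]), 'tcp_rot': array([ 9.88182252e-01,  1.53280179e-01, -1.32921986e-04, -1.00276916e-03]), 'ft_force': array([ 0.22969415, -0.4166442 ,  0.6856771 ]), 'moment': array([-0.00924523, -0.03737768, -0.00465504]), 'finger_force': 0.0, 'grip_width': 88.53621987662034}
```

View pics/top0.png

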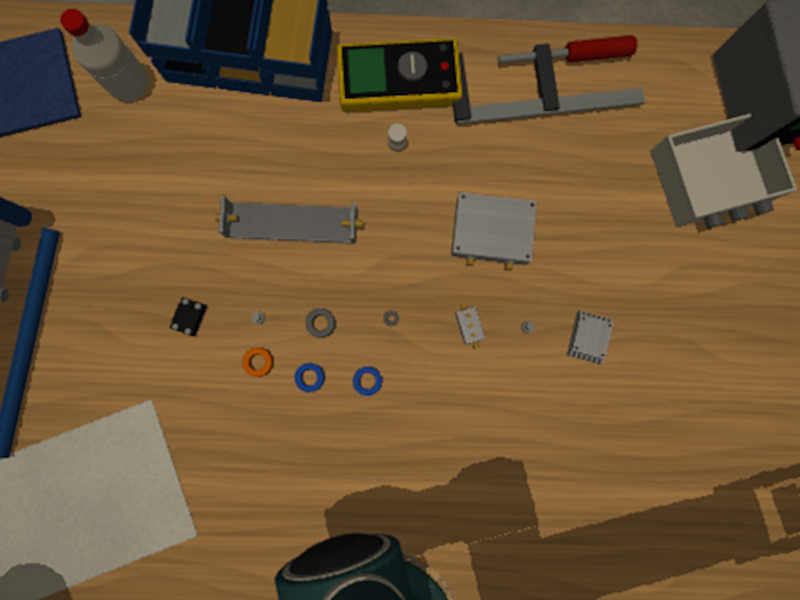

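View pics/side0.png

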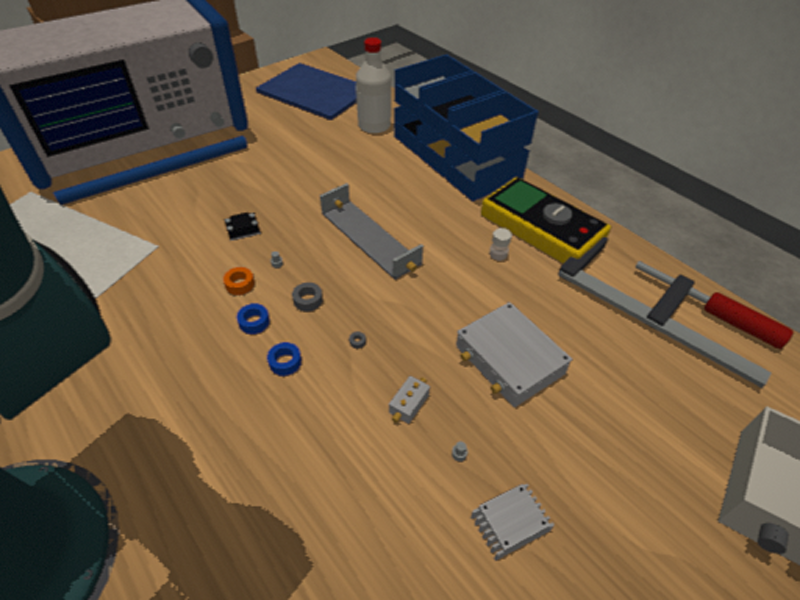

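The top view (800x600 px) shows relay (188,316), core (320,322), small core (391,317), filter (470,326), heat sink (591,337), box (495,228) and jig (288,222). The side view agrees.

```bash
cat > h.py <<'E'
import numpy as np, cv2
from cell import manip, imaging
def ray(n,uv,z):
    p=imaging.camera_params(n); K,R,t=p["K"],p["R"],p["t"]
    uv=np.atleast_2d(uv).astype(float); d=np.c_[uv,np.ones(len(uv))]@np.linalg.inv(K).T@R
    c=-R.T@t; s=(z-c[2])/d[:,2]; return c+s[:,None]*d
def proj(n,X):
    p=imaging.camera_params(n); q=(np.atleast_2d(X)@p["R"].T+p["t"])@p["K"].T; return q[:,:2]/q[:,2:]
S=6
def up(f): return cv2.resize(f,None,fx=S,fy=S,interpolation=cv2.INTER_CUBIC)
def topx(pt): return (np.asarray(pt,float)+.5)/S-.5   # upscaled pixel -> frame pixel
def crop(n,f,c,w,h,name):
    u=up(f); x0=int(max(0,(c[0]-w/2)*S)); y0=int(max(0,(c[1]-h/2)*S))
    cv2.imwrite(f"pics/{name}.png",u[y0:y0+int(h*S),x0:x0+int(w*S),::-1]); return x0,y0
def blobs(n,f,seeds,zs,sat=75):
    hsv=cv2.cvtColor(up(f),cv2.COLOR_RGB2HSV); m=(hsv[...,1]<sat).astype(np.uint8)*255
    cs,_=cv2.findContours(m,cv2.RETR_EXTERNAL,cv2.CHAIN_APPROX_NONE); out={}
    for k,s in seeds.items():
        s=tuple(float(v) for v in (np.array(s)+.5)*S)
        c=max([c for c in cs if abs(cv2.pointPolygonTest(c,s,True))<15*S and cv2.contourArea(c)<40000*S],key=lambda c:(cv2.pointPolygonTest(c,s,False),cv2.contourArea(c)))
        P=ray(n,topx(c[:,0]),zs[k])[:,:2]; r=cv2.minAreaRect(P.astype(np.float32))
        out[k]=(r,P)
    return out
E
python3 - <<'E'
from h import *
for n in("top","side"):
    p=imaging.camera_params(n); print(n,-p["R"].T@p["t"])
f=imaging.grab_frame("top"); k=1.5625
seeds={a:(b/k,c/k) for a,b,c in [("relay",188,316),("core",309,322),("small",386,317),("filter",470,326),("heat",591,337),("box",495,225),("jig",288,222)]}
zs=dict(relay=20,core=18,small=10,filter=22,heat=25,box=34,jig=6)
for sat in (90,110,130):
    for a,(r,P) in blobs("top",f,seeds,zs,sat).items(): print(sat,a,np.round(r[0],1),np.round(r[1],1),round(r[2],1))
hsv=cv2.cvtColor(f,cv2.COLOR_RGB2HSV)
for a,s in seeds.items(): print(a,hsv[int(s[1]),int(s[0])])
print(hsv[int(350/k),int(450/k)])
a=crop("top",f,(590/k,337/k),60,45,"hs"); b=crop("top",f,(495/k,228/k),65,48,"bx"); c=crop("top",f,(288/k,222/k),105,48,"jg")
ims=[cv2.imread(f"pics/{q}.png") for q in("hs","bx","jg")]
d=crop("top",f,(188/k,316/k),40,40,"rl"); e=crop("top",f,(470/k,326/k),40,40,"fl"); 
C=np.zeros((600,800,3),np.uint8)
def put(im,x,y): C[y:y+im.shape[0],x:x+im.shape[1]]=im[:600-y,:800-x]
put(ims[0],0,0);put(ims[1],400,0);put(ims[2],0,300)
put(cv2.imread("pics/rl.png")[:140,:],0,0) if 0 else None
cv2.imwrite("pics/mont.png",C); print(a,b,c)
E
```

```text
top [376.51791687   6.57029027 892.40996103]
side [ 198.57062436 -385.36208313  600.45057159]Traceback (most recent call last):
  File "<stdin>", line 8, in <module>
  File "h.py", line 20, in blobs
    c=max([c for c in cs if abs(cv2.pointPolygonTest(c,s,True))<15*S and cv2.contourArea(c)<40000*S],key=lambda c:(cv2.pointPolygonTest(c,s,False),cv2.contourArea(c)))
ValueError: max() iterable argument is empty
```

```bash
sed -i 's/m=(hsv\[...,1\]<sat)/m=((hsv[...,1]<sat)|(hsv[...,2]<vmin))/; s/sat=75)/sat=75,vmin=55)/' h.py
cat > a.py <<'E'
from h import *
f=imaging.grab_frame("top"); k=1.5625
seeds={a:(b/k,c/k) for a,b,c in [("relay",188,316),("core",309,322),("small",386,317),("filter",470,326),("heat",591,337),("box",495,225),("jig",288,222)]}
hsv=cv2.cvtColor(f,cv2.COLOR_RGB2HSV)
for a,s in seeds.items(): print(a,hsv[int(s[1]),int(s[0])])
print(hsv[int(350/k),int(450/k)],hsv[int(345/k),int(200/k)])
zs=dict(relay=20,core=18,small=10,filter=22,heat=25,box=34,jig=6)
a=crop("top",f,(590/k,337/k),60,45,"hs"); b=crop("top",f,(495/k,228/k),65,48,"bx"); c=crop("top",f,(288/k,222/k),105,48,"jg")
C=np.zeros((600,800,3),np.uint8)
def put(q,x,y): im=cv2.imread(f"pics/{q}.png"); C[y:y+im.shape[0],x:x+im.shape[1]]=im[:600-y,:800-x]
put("hs",0,0);put("bx",400,0);put("jg",0,300)
cv2.imwrite("pics/mont.png",C); print(a,b,c)
for sat in (70,90,110):
  for q,s in seeds.items():
    try: r,P=blobs("top",f,{q:s},zs,sat)[q]; print(sat,q,np.round(r[0],1),np.round(r[1],1),round(r[2],1))
    except ValueError: print(sat,q,"-")
E
python3 a.py
```

```text
relay [20 36 21]
core [21 23 77]
small [21 25 71]
filter [ 18 143 128]
heat [ 21  27 122]
box [ 21  27 123]
jig [20 25 91]
[ 17 150 151] [ 16 149 144]
(2085, 1159) (1705, 731) (790, 708)
70 relay [447.1 301.9] [41.7 49.5] 71.9
70 core [444.1 105.7] [41.3 43.1] 1.7
70 small [4.553e+02 4.000e-01] [21.  20.9] 1.8
70 filter [ 446.9 -117.8] [50.5 31.8] 17.8
70 heat [ 434.4 -297.7] [56.  69.7] 76.0
70 box -
70 jig [603.6 164.5] [211.   65.6] 89.3
90 relay [447.  301.9] [41.7 49.7] 72.0
90 core [444.1 106.1] [42.1 43.8] 1.7
90 small [455.3   0.6] [21.8 21.8] 11.2
90 filter [ 446.9 -117.7] [51.4 32.7] 17.9
90 heat [ 434.6 -297.8] [56.9 70.7] 76.0
90 box -
90 jig [603.6 164.7] [211.4  66.4] 89.3
110 relay [446.7 301.7] [42.4 50.2] 72.2
110 core [444.3 106.3] [43.3 44.3] 1.7
110 small [455.2   0.7] [22.9 22.8] 26.0
110 filter [ 446.9 -117.8] [52.1 33.6] 18.1
110 heat [ 434.6 -297.7] [58.1 71.9] 76.3
110 box -
110 jig [603.7 164.9] [211.8  67.5] 89.4
```

View pics/mont.png

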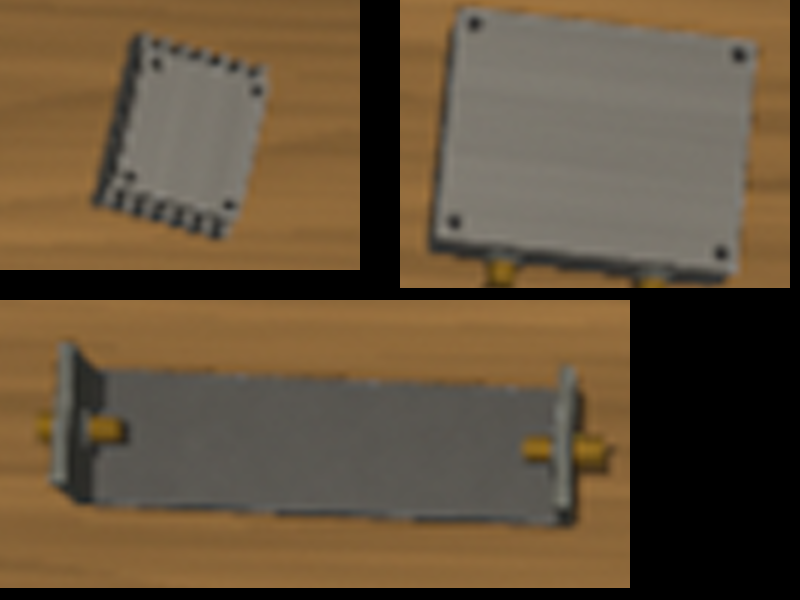

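Heat sink holes, box lid holes and jig socket tips are visible. Reading those by hand, plus close crops of the relay, filter and core.

```bash
cat > b.py <<'E'
from h import *
f=imaging.grab_frame("top"); k=1.5625
def g(o,pts,z): 
    P=ray("top",topx(np.array(pts)+o),z); return P
def show(nm,P): print(nm,np.round(P[:,:2],1).tolist(),"mean",np.round(P.mean(0)[:2],1))
P=g((2085,1159),[(157,64),(257,91),(129,177),(229,205)],25); show("heat",P)
v=P[0]+P[1]-P[2]-P[3]; print("yaw",np.arctan2(v[1],v[0]),[np.linalg.norm(P[i]-P[j]) for i,j in((0,1),(2,3),(0,2),(1,3))])
P=g((1705,731),[(75,24),(339,55),(55,222),(321,253)],34); show("box",P)
v=P[0]+P[1]-P[2]-P[3];w=P[0]+P[2]-P[1]-P[3]; print("yaw",np.arctan2(v[1],v[0]),np.arctan2(-w[0],w[1]),[np.linalg.norm(P[i]-P[j]) for i,j in((0,1),(2,3),(0,2),(1,3))])
P=g((790,708),[(125,130),(523,148)],17); show("jig",P); w=P[0]-P[1]; print(np.arctan2(-w[0],w[1]),np.linalg.norm(w))
S8=None
C=np.zeros((300,800,3),np.uint8)
for i,(q,c) in enumerate([("rl",(188,316)),("fl",(470,326)),("co",(320,322))]):
    o=crop("top",f,(c[0]/k,c[1]/k),44,48,q); im=cv2.imread(f"pics/{q}.png"); C[:im.shape[0],i*266:i*266+im.shape[1]]=im[:300,:266]; print(q,o)
cv2.imwrite("pics/mont2.png",C)
E
python3 b.py
```

```text
heat [[462.2, -287.6], [452.9, -326.8], [417.9, -276.3], [408.2, -315.2]] mean [ 435.3 -301.5]
yaw -0.2517275717675535 [np.float64(40.21684089620215), np.float64(40.05320403771404), np.float64(45.71992608549791), np.float64(46.07505663235405)]
box [[640.8, -103.1], [631.9, -207.6], [561.2, -96.5], [552.3, -200.7]] mean [ 596.6 -152. ]
yaw -0.08455219140969765 -0.08494880368110488 [np.float64(104.87126705512459), np.float64(104.51254051257007), np.float64(79.94422831967701), np.float64(79.91158452191449)]
jig [[600.1, 238.1], [598.2, 80.3]] mean [599.1 159.2]
-0.012162978055337496 157.87626078606738
rl (589, 1069)
fl (1672, 1107)
co (1096, 1092)
```

View pics/mont2.png

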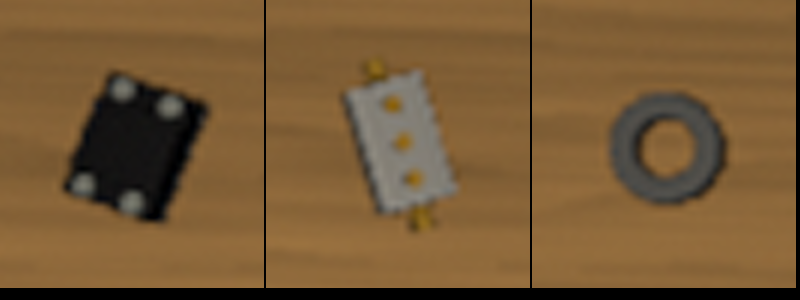

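Crop pixels: relay screws (122,89),(170,106),(82,184),(131,203). Filter tuning screws (127,103),(137,142),(148,178) within its crop. The core's ring centre is about (135,148).

```bash
cat >> h.py <<'E'
def wrap(a): return (a+np.pi)%(2*np.pi)-np.pi
def psi_of(st):
    from scipy.spatial.transform import Rotation as Ro
    X=Ro.from_quat(st["tcp_rot"]).as_matrix(); return np.arctan2(X[1,0],X[0,0]),X
def plan(wps):
    """from the measured pose: moves (tool fractions) to each (x,y,z,psi) in turn; None keeps a value"""
    st=manip.read_state(); p=np.array(st["ee_pos"]); a,X=psi_of(st)
    print("t %.1f pos %s psi %.4f tilt %.4f grip %.1f F %.1f ft %s"%(st["time_s"],np.round(p,1),a,np.arccos(-X[2,2]),st["grip_width"],st["finger_force"],np.round(st["ft_force"],1)))
    for w in wps:
        q=np.array([p[i] if w[i] is None else w[i] for i in range(3)],float); b=a if w[3] is None else w[3]
        d=q-p; c,s=np.cos(a),np.sin(a)
        v=np.array([c*d[0]+s*d[1], s*d[0]-c*d[1], -d[2]])/150; r=-wrap(b-a)/(np.pi/4)
        n=max(np.linalg.norm(d)/62.5,abs(np.degrees(b-a))/10.7)
        print(np.round(v,3),"rot",round(r,3),"rows>%.1f"%n, "!!" if max(abs(v).max(),abs(r))>1 else ""); p,a=q,b
E
python3 - <<'E'
from h import *
def g(o,pts,z): return ray("top",topx(np.array(pts)+o),z)
P=g((589,1069),[(122,89),(170,106),(82,184),(131,203)],20); v=P[0]+P[1]-P[2]-P[3];w=P[0]+P[2]-P[1]-P[3]
print("relay",P.mean(0),np.arctan2(v[1],v[0]),np.arctan2(-w[0],w[1]),np.linalg.norm(v)/2,np.linalg.norm(w)/2)
P=g((1672,1107),[(127,103),(137,142),(148,178)],26); v=P[0]-P[2]; print("filter",P.mean(0),np.arctan2(v[1],v[0]))
P=g((1672,1107),[(110,69),(155,218)],14); v=P[0]-P[1]; print("filter",P.mean(0),np.arctan2(v[1],v[0]),np.linalg.norm(v))
print("core",g((1096,1092),[(135.5,148.5)],18))
plan([(270,-520,180,-.1),(360,-400,150,-.252),(435.3,-301.5,100,-.252),(435.3,-301.5,5,-.252)])
E
```

```text
relay [447.76105005 305.04513819  20.        ] -0.3203476455684716 -0.3230816645661357 39.713545864225736 20.167994277661535
filter [ 447.21265409 -118.55854942   26.        ] 0.2883260571869443
filter [ 447.2401454  -118.37388099   14.        ] 0.30908244200587603 60.97491036478277
core [[443.88621603 105.66315348  18.        ]]
t 0.2 pos [ 204.4 -643.   238.1] psi 0.3078 tilt 0.0011 grip 87.8 F 0.0 ft [ 0.  -0.1 -0.1]
[ 0.665 -0.649  0.387] rot 0.519 rows>2.4 
[ 0.517 -0.856  0.2  ] rot 0.194 rows>2.4 
[ 0.322 -0.761  0.333] rot -0.0 rows>2.1 
[ 0.    -0.     0.633] rot -0.0 rows>1.5
```

Request:
arm_command(
  moves=[
    [0.665,-0.649,0.387,0,0,0.519],
    [0.665,-0.649,0.387,0,0,0.519],
    [0.665,-0.649,0.387,0,0,0.519],
    [0.665,-0.649,0.387,0,0,0.519],
  ],
  grip=1,
)

```text
time_s: 0.75
ee_pos: [270.4, -518.1, 179.4]
tcp_rot: [0.999, -0.049, -0.001, -0.001]
ft_force: [0.3, -0.4, 0.7]
grip_width: 88.6
finger_force: 0.0
```

Request:
arm_command(
  moves=[
    [0.517,-0.856,0.2,0,0,0.194],
    [0.517,-0.856,0.2,0,0,0.194],
    [0.517,-0.856,0.2,0,0,0.194],
    [0.517,-0.856,0.2,0,0,0.194],
  ],
)

```text
time_s: 1.25
ee_pos: [360.9, -400.3, 151.0]
tcp_rot: [0.992, -0.124, 0.0, 0.0]
ft_force: [-0.1, -1.0, -0.1]
grip_width: 88.0
finger_force: 0.0
```

Request:
arm_command(
  moves=[
    [0.322,-0.761,0.333,0,0,0],
    [0.322,-0.761,0.333,0,0,0],
    [0.322,-0.761,0.333,0,0,0],
    [0.322,-0.761,0.333,0,0,0],
    [0.322,-0.761,0.333,0,0,0],
  ],
)

```text
time_s: 1.88
ee_pos: [435.3, -304.1, 101.9]
tcp_rot: [0.992, -0.127, 0.001, 0.001]
ft_force: [-0.1, -0.2, -0.0]
grip_width: 88.4
finger_force: 0.0
```

Run:
```python
from h import *
plan([(435.3,-301.5,20,-.252),(435.3,-301.5,5,-.252)])
n="side";f=imaging.grab_frame(n); cv2.imwrite("pics/s1.png",cv2.resize(f[120:,160:,::-1],(800,600),interpolation=cv2.INTER_CUBIC))
```

```text
t 1.9 pos [ 435.3 -304.1  101.9] psi -0.2538 tilt 0.0023 grip 88.4 F 0.0 ft [-0.1 -0.2 -0. ]
[-0.005 -0.016  0.546] rot -0.002 rows>1.3 
[ 0.  -0.   0.1] rot -0.0 rows>0.2
```

View pics/s1.png

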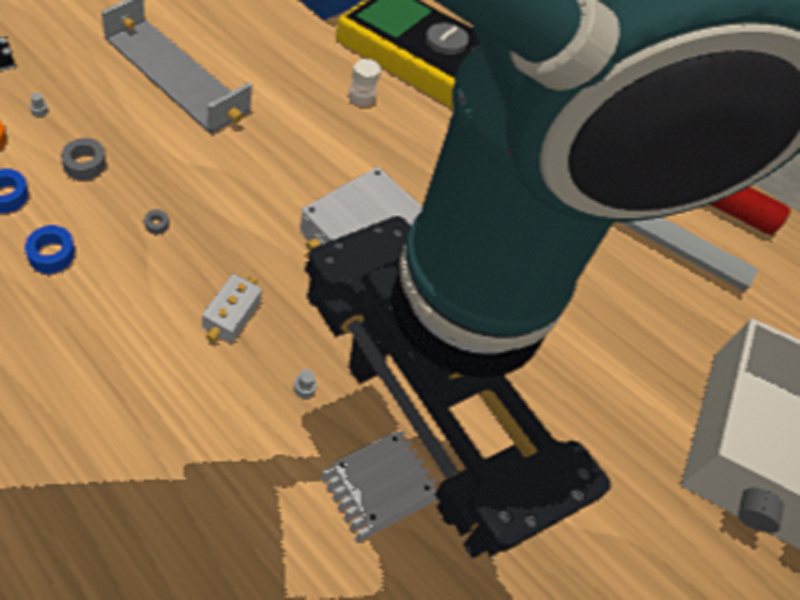

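The gripper straddles the heat sink, centred at about (385,485) in the crop, and its long body runs along the closing line. Descending.

Request:
arm_command(
  moves=[
    [-0.005,-0.016,0.3,0,0,-0.002],
    [-0.005,-0.016,0.5,0,0,-0.002],
    [-0.005,-0.016,0.6,0,0,-0.002],
    [-0.005,-0.016,0.64,0,0,-0.002],
    [-0.005,-0.016,0.64,0,0,-0.002],
    [-0.005,-0.016,0.64,0,0,-0.002],
  ],
)

```text
time_s: 2.68
ee_pos: [436.1, -300.1, 5.9]
tcp_rot: [0.992, -0.125, 0.001, 0.001]
ft_force: [-0.9, -0.2, -0.1]
grip_width: 87.8
finger_force: 0.0
```

Request:
arm_command(
  moves=[
    [0,0,0,0,0,0],
    [0,0,0,0,0,0],
    [0,0,0,0,0,0],
    [0,0,0,0,0,0],
    [0,0,0,0,0,0],
    [0,0,0,0,0,0],
  ],
  grip=0,
)

```text
time_s: 3.42
ee_pos: [435.2, -299.4, 4.8]
tcp_rot: [0.992, -0.125, 0.0, 0.0]
ft_force: [-0.7, -0.6, 1.5]
grip_width: 50.1
finger_force: 30.0
```

Run:
```python
from h import *
plan([(None,None,115,None),(520,-230,115,.6),(596.6,-152,100,1.486),(596.6,-152,45,1.486)])
```

```text
t 3.4 pos [ 435.2 -299.4    4.8] psi -0.2505 tilt 0.0002 grip 50.1 F 30.0 ft [-0.7 -0.6  1.5]
[ 0.    -0.    -0.735] rot -0.0 rows>1.8 
[ 0.433 -0.588 -0.   ] rot -1.083 rows>4.6 !!
[ 0.715 -0.141  0.1  ] rot -1.128 rows>4.7 !!
[0.    0.    0.367] rot -0.0 rows>0.9
```

```bash
cat >> h.py <<'E'
import json
def load(): return json.load(open("cmd.json"))
def sent(*rows):
    """log final rows sent (x,y,z,rot) -> commanded pose"""
    try: x,y,z,a=load()
    except FileNotFoundError: x,y,z,a=204.494,-643.273,238.706,-1.3+.037+np.pi/2
    for r in rows:
        c,s=np.cos(a),np.sin(a); x+=150*(c*r[0]+s*r[1]); y+=150*(s*r[0]-c*r[1]); z-=150*r[2]; a-=r[3]*np.pi/4
    json.dump([x,y,z,a],open("cmd.json","w"))
def plan(wps):
    st=manip.read_state(); q0=st["ee_pos"]; m,X=psi_of(st); x,y,z,a=load(); p=np.array([x,y,z])
    print("t %.1f cmd %s %.4f  meas-cmd %s %.4f grip %.1f F %.1f ft %s"%(st["time_s"],np.round(p,1),a,np.round(q0-p,1),wrap(m-a),st["grip_width"],st["finger_force"],np.round(st["ft_force"],1)))
    for w in wps:
        q=np.array([p[i] if w[i] is None else w[i] for i in range(3)],float); b=a if w[3] is None else a+wrap(w[3]-a)
        d=q-p; c,s=np.cos(a),np.sin(a)
        v=np.array([c*d[0]+s*d[1], s*d[0]-c*d[1], -d[2]])/150; r=-(b-a)/(np.pi/4)
        n=max(np.linalg.norm(d)/62.5,abs(np.degrees(b-a))/10.7)
        print([round(float(t),3) for t in (*v,r)],"rows>%.1f"%n, "!!" if max(abs(v).max(),abs(r))>1 else ""); p,a=q,b
E
python3 - <<'E'
from h import *
sent((.665,-.649,.387,.519),(.517,-.856,.2,.194),(.322,-.761,.333,0),(-.005,-.016,.64,-.002))
plan([(None,None,115,None),(510,-230,115,.5),(580,-170,100,1.2),(596.6,-152,60,1.486),(596.6,-152,39,None)])
E
```

```text
t 3.4 cmd [ 435.2 -299.2    4.7] -0.2506  meas-cmd [ 0.  -0.1  0.1] 0.0001 grip 50.1 F 30.0 ft [-0.7 -0.6  1.5]
[0.0, -0.0, -0.735, -0.0] rows>1.8 
[0.369, -0.571, -0.0, -0.956] rows>4.0 
[0.601, -0.127, 0.1, -0.891] rows>3.7 
[0.152, 0.06, 0.267, -0.364] rows>1.5 
[0.0, 0.0, 0.14, -0.0] rows>0.3
```

Request:
arm_command(
  moves=[
    [0,0,-0.1,0,0,0],
    [0,0,-0.3,0,0,0],
    [0,0,-0.55,0,0,0],
    [0,0,-0.735,0,0,0],
    [0,0,-0.735,0,0,0],
  ],
)

```text
time_s: 4.05
ee_pos: [437.0, -300.6, 118.2]
tcp_rot: [0.992, -0.125, 0.003, 0.002]
ft_force: [0.0, 0.4, -1.4]
grip_width: 50.0
finger_force: 30.0
```

Request:
arm_command(
  moves=[
    [0.08,-0.12,0,0,0,-0.2],
    [0.16,-0.25,0,0,0,-0.4],
    [0.25,-0.38,0,0,0,-0.6],
    [0.32,-0.5,0,0,0,-0.8],
    [0.369,-0.571,0,0,0,-0.956],
    [0.369,-0.571,0,0,0,-0.956],
  ],
)

```text
time_s: 4.8
ee_pos: [509.4, -228.9, 113.3]
tcp_rot: [0.969, 0.248, -0.001, -0.001]
ft_force: [0.1, -0.4, -2.0]
grip_width: 49.7
finger_force: 30.0
```

Request:
arm_command(
  moves=[
    [0.15,-0.03,0.02,0,0,-0.2],
    [0.3,-0.06,0.04,0,0,-0.4],
    [0.45,-0.09,0.07,0,0,-0.6],
    [0.55,-0.11,0.09,0,0,-0.8],
    [0.601,-0.127,0.1,0,0,-0.891],
    [0.601,-0.127,0.1,0,0,-0.891],
  ],
)

```text
time_s: 5.55
ee_pos: [579.1, -169.9, 98.8]
tcp_rot: [0.826, 0.564, -0.001, -0.001]
ft_force: [0.4, -0.1, -0.4]
grip_width: 49.8
finger_force: 30.0
```

Request:
arm_command(
  moves=[
    [0.08,0.03,0.1,0,0,-0.19],
    [0.152,0.06,0.2,0,0,-0.364],
    [0.152,0.06,0.267,0,0,-0.364],
    [0.152,0.06,0.267,0,0,-0.364],
    [0.152,0.06,0.267,0,0,-0.364],
  ],
)

```text
time_s: 6.18
ee_pos: [596.5, -152.7, 60.2]
tcp_rot: [0.737, 0.676, 0.0, 0.0]
ft_force: [0.7, 0.8, -0.5]
grip_width: 50.0
finger_force: 30.0
```

Run:
```python
from h import *
sent((0,0,-.735,0),(.369,-.571,0,-.956),(.601,-.127,.1,-.891),(.152,.06,.267,-.364))
plan([(596.6,-152,39,1.486)])
f=imaging.grab_frame("side"); g=imaging.grab_frame("top"); 
C=np.hstack([cv2.resize(q[y:y+130,x:x+130,::-1],(400,400),interpolation=cv2.INTER_CUBIC) for q,x,y in((f,260,160),(g,250,80))]); cv2.imwrite("pics/c1.png",C)
```

```text
t 6.2 cmd [ 596.6 -152.1   59.9] 1.4859  meas-cmd [-0.2 -0.6  0.3] -0.0024 grip 50.0 F 30.0 ft [ 0.7  0.8 -0.5]
[0.0, -0.0, 0.139, -0.0] rows>0.3
```

View pics/c1.png

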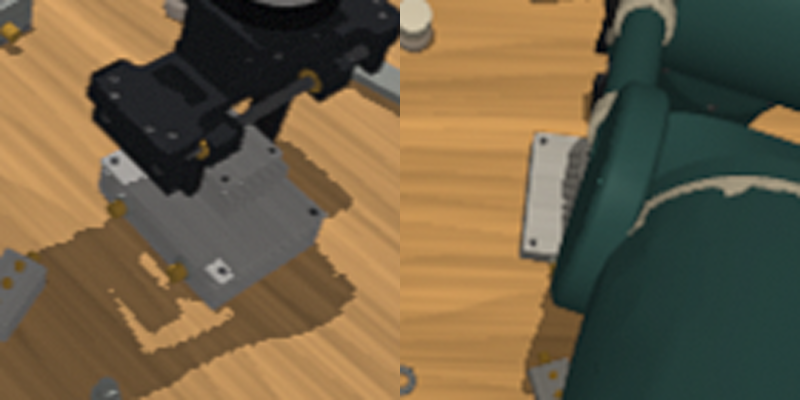

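The sink hangs over the box top, aligned with it. Lowering slowly.

Request:
arm_command(
  moves=[
    [-0.004,0,0.05,0,0,0],
    [-0.004,0,0.1,0,0,0],
    [-0.004,0,0.125,0,0,0],
    [-0.004,0,0.135,0,0,0],
    [-0.004,0,0.139,0,0,0],
    [-0.004,0,0.139,0,0,0],
    [-0.004,0,0.139,0,0,0],
  ],
)

```text
time_s: 7.15
ee_pos: [596.8, -152.7, 39.3]
tcp_rot: [0.736, 0.676, 0.0, 0.0]
ft_force: [0.0, 0.4, -0.3]
grip_width: 49.7
finger_force: 30.0
```

Request:
arm_command(
  moves=[
    [0,0,0.002,0,0,0],
    [0,0,0.004,0,0,0],
    [0,0,0.004,0,0,0],
    [0,0,0.004,0,0,0],
  ],
)

```text
time_s: 7.65
ee_pos: [596.7, -152.7, 38.8]
tcp_rot: [0.736, 0.676, 0.0, 0.0]
ft_force: [-0.8, -0.7, 1.1]
grip_width: 49.3
finger_force: 30.0
```

Request:
arm_command(
  moves=[
    [0,0,0,0,0,0],
    [0,0,0,0,0,0],
    [0,0,0,0,0,0],
    [0,0,0,0,0,0],
  ],
  grip=1,
)

```text
time_s: 8.15
ee_pos: [596.6, -152.7, 38.4]
tcp_rot: [0.736, 0.676, 0.0, 0.0]
ft_force: [0.5, 0.5, -0.4]
grip_width: 86.9
finger_force: 0.0
```

Request:
arm_command(
  moves=[
    [0,0,-0.1,0,0,0],
    [0,0,-0.3,0,0,0],
    [0,0,-0.6,0,0,0],
    [0,0,-0.7,0,0,0],
  ],
)

```text
time_s: 8.65
ee_pos: [599.0, -153.4, 148.0]
tcp_rot: [0.736, 0.676, 0.002, 0.003]
ft_force: [1.4, 0.0, 0.1]
grip_width: 88.0
finger_force: 0.0
```

Run:
```python
from h import *
sent((-.004,0,.139,0),(0,0,.004,0),(0,0,-.7,0))
plan([(540,-10,144,1.8),(500,130,144,2.3),(460,260,120,2.82),(447.8,305,100,2.82),(None,None,4.7,None)])
```

```text
t 8.7 cmd [ 596.6 -152.7  143.5] 1.4859  meas-cmd [ 2.4 -0.7  4.5] 0.0000 grip 88.0 F 0.0 ft [1.4 0.  0.1]
[0.916, -0.456, -0.004, -0.4] rows>2.5 
[0.97, -0.048, -0.0, -0.637] rows>2.7 
[0.824, 0.379, 0.16, -0.662] rows>2.8 
[0.172, 0.259, 0.133, -0.0] rows>0.8 
[0.0, 0.0, 0.635, -0.0] rows>1.5
```

Request:
arm_command(
  moves=[
    [0.4,-0.2,0,0,0,-0.2],
    [0.8,-0.4,0,0,0,-0.3],
    [0.916,-0.456,-0.004,0,0,-0.4],
    [0.916,-0.456,-0.004,0,0,-0.4],
  ],
)

```text
time_s: 9.15
ee_pos: [538.9, -8.3, 143.6]
tcp_rot: [0.621, 0.784, -0.0, -0.0]
ft_force: [-0.2, -0.1, 0.0]
grip_width: 88.1
finger_force: 0.0
```

Request:
arm_command(
  moves=[
    [0.4,-0.02,0,0,0,-0.22],
    [0.8,-0.04,0,0,0,-0.45],
    [0.97,-0.048,0,0,0,-0.637],
    [0.97,-0.048,0,0,0,-0.637],
  ],
)

```text
time_s: 9.65
ee_pos: [500.2, 130.6, 143.9]
tcp_rot: [0.408, 0.913, -0.0, 0.0]
ft_force: [0.5, -0.2, -0.3]
grip_width: 88.3
finger_force: 0.0
```

Request:
arm_command(
  moves=[
    [0.3,0.15,0.05,0,0,-0.22],
    [0.6,0.3,0.1,0,0,-0.45],
    [0.824,0.379,0.16,0,0,-0.662],
    [0.824,0.379,0.16,0,0,-0.662],
  ],
)

```text
time_s: 10.15
ee_pos: [459.9, 260.1, 119.1]
tcp_rot: [0.161, 0.987, -0.001, -0.001]
ft_force: [0.0, -0.5, -0.1]
grip_width: 88.3
finger_force: 0.0
```

Request:
arm_command(
  moves=[
    [0.172,0.259,0.133,0,0,0],
    [0.172,0.259,0.133,0,0,0],
    [0.172,0.259,0.133,0,0,0],
    [0.172,0.259,0.133,0,0,0],
  ],
)

```text
time_s: 10.65
ee_pos: [449.0, 303.9, 100.7]
tcp_rot: [0.161, 0.987, 0.0, 0.0]
ft_force: [0.4, 0.2, 0.4]
grip_width: 88.0
finger_force: 0.0
```

Run:
```python
from h import *
sent((.916,-.456,-.004,-.4),(.97,-.048,0,-.637),(.824,.379,.16,-.662),(.172,.259,.133,0))
plan([(447.8,305,4.7,2.82)])
f=imaging.grab_frame("side"); g=imaging.grab_frame("top"); 
cv2.imwrite("pics/g2f.png",g)
print(crop("top",g,(495/1.5625,226/1.5625),66,50,"bx2"))
C=np.hstack([cv2.imread("pics/bx2.png"),cv2.resize(f[80:180,110:243,::-1],(399,300),interpolation=cv2.INTER_CUBIC)]); cv2.imwrite("pics/c2.png",C)
```

```text
t 10.7 cmd [447.8 305.1 100.1] 2.8203  meas-cmd [ 1.2 -1.3  0.6] -0.0027 grip 88.0 F 0.0 ft [0.4 0.2 0.4]
[-0.0, -0.001, 0.636, 0.0] rows>1.5 
(1702, 717)
```

View pics/c2.png

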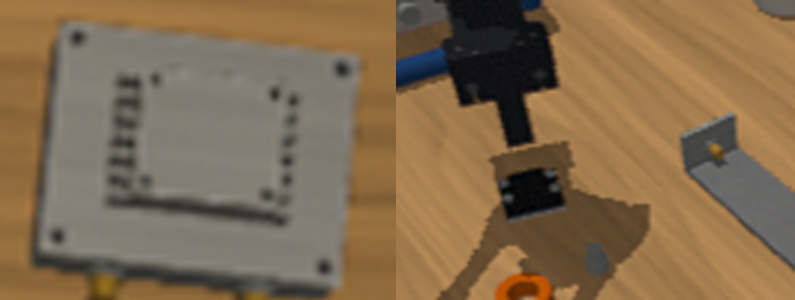

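The sink sits on the box. Its holes are at (155,79),(274,94),(145,181),(266,196) in the crop, and the fingers straddle the relay.

Run:
```python
from h import *
o=(1702,717)
P=ray("top",topx(np.array([(155,79),(274,94),(145,181),(266,196)])+o),59)
B=ray("top",topx(np.array([(78,37),(343,68),(58,236),(323,266)])+o),34)
for Q in(P,B):
    w=Q[0]+Q[2]-Q[1]-Q[3];v=Q[0]+Q[1]-Q[2]-Q[3]; print(Q.mean(0),np.arctan2(-w[0],w[1]),np.arctan2(v[1],v[0]),np.linalg.norm(w)/2,np.linalg.norm(v)/2)
```

```text
[ 595.9676257  -150.89623894   59.        ] -0.09300853790166562 -0.0775020405264787 46.10485549771543 40.01122118882472
[ 596.86366456 -151.96502427   34.        ] -0.08305443145778943 -0.08917783586867989 104.67974179712527 80.18119189660081
```

Request:
arm_command(
  moves=[
    [0,0,0.3,0,0,0],
    [0,0,0.5,0,0,0],
    [0,0,0.6,0,0,0],
    [0,0,0.636,0,0,0],
    [0,0,0.636,0,0,0],
    [0,0,0.636,0,0,0],
  ],
)

```text
time_s: 11.5
ee_pos: [448.8, 305.8, 5.9]
tcp_rot: [0.16, 0.987, 0.001, 0.001]
ft_force: [0.2, -0.8, 0.4]
grip_width: 87.7
finger_force: 0.0
```

Request:
arm_command(
  moves=[
    [0,0,0,0,0,0],
    [0,0,0,0,0,0],
    [0,0,0,0,0,0],
    [0,0,0,0,0,0],
    [0,0,0,0,0,0],
    [0,0,0,0,0,0],
    [0,0,0,0,0,0],
    [0,0,0,0,0,0],
  ],
  grip=0,
)

```text
time_s: 12.5
ee_pos: [447.7, 305.1, 4.6]
tcp_rot: [0.16, 0.987, -0.0, -0.0]
ft_force: [0.1, 0.4, -0.3]
grip_width: 35.7
finger_force: 30.0
```

Run:
```python
from h import *
sent((0,0,.636,0))
plan([(None,None,130,None),(500,180,140,2.4),(540,40,145,1.9),(575,-90,145,1.6),(596.5,-151.6,110,1.486),(None,None,64.1,None)])
```

```text
t 12.5 cmd [447.8 305.1   4.7] 2.8203  meas-cmd [-0.  -0.  -0.1] 0.0000 grip 35.7 F 30.0 ft [ 0.1  0.4 -0.3]
[0.0, 0.0, -0.835, -0.0] rows>2.0 
[-0.594, -0.682, -0.067, 0.535] rows>2.3 
[-0.827, -0.508, -0.033, 0.637] rows>2.7 
[-0.896, -0.059, -0.0, 0.382] rows>2.2 
[-0.415, 0.131, 0.233, 0.145] rows>1.2 
[0.0, 0.0, 0.306, -0.0] rows>0.7
```

Request:
arm_command(
  moves=[
    [0,0,-0.1,0,0,0],
    [0,0,-0.3,0,0,0],
    [0,0,-0.55,0,0,0],
    [0,0,-0.75,0,0,0],
    [0,0,-0.835,0,0,0],
    [0,0,-0.835,0,0,0],
  ],
)

```text
time_s: 13.25
ee_pos: [448.4, 305.5, 131.1]
tcp_rot: [0.16, 0.987, 0.001, 0.001]
ft_force: [0.2, -0.4, -0.9]
grip_width: 35.5
finger_force: 30.0
```

Request:
arm_command(
  moves=[
    [-0.12,-0.14,-0.02,0,0,0.12],
    [-0.27,-0.31,-0.03,0,0,0.25],
    [-0.42,-0.48,-0.05,0,0,0.38],
    [-0.55,-0.63,-0.067,0,0,0.48],
    [-0.594,-0.682,-0.067,0,0,0.535],
    [-0.594,-0.682,-0.067,0,0,0.535],
  ],
)

```text
time_s: 14.0
ee_pos: [499.4, 179.6, 138.8]
tcp_rot: [0.363, 0.932, -0.0, -0.001]
ft_force: [-0.5, -0.0, -1.1]
grip_width: 35.4
finger_force: 30.0
```

Request:
arm_command(
  moves=[
    [-0.16,-0.1,0,0,0,0.12],
    [-0.36,-0.22,-0.02,0,0,0.3],
    [-0.58,-0.36,-0.03,0,0,0.45],
    [-0.75,-0.46,-0.033,0,0,0.6],
    [-0.827,-0.508,-0.033,0,0,0.637],
    [-0.827,-0.508,-0.033,0,0,0.637],
  ],
)

```text
time_s: 14.75
ee_pos: [539.8, 40.4, 144.6]
tcp_rot: [0.581, 0.814, 0.0, -0.0]
ft_force: [1.1, 0.2, -1.1]
grip_width: 35.7
finger_force: 30.0
```

Request:
arm_command(
  moves=[
    [-0.2,-0.01,0,0,0,0.1],
    [-0.42,-0.03,0,0,0,0.2],
    [-0.64,-0.04,0,0,0,0.3],
    [-0.82,-0.05,0,0,0,0.36],
    [-0.896,-0.059,0,0,0,0.382],
    [-0.896,-0.059,0,0,0,0.382],
  ],
)

```text
time_s: 15.5
ee_pos: [574.9, -89.4, 144.7]
tcp_rot: [0.696, 0.718, 0.0, -0.0]
ft_force: [0.2, 0.4, -0.3]
grip_width: 35.4
finger_force: 30.0
```

Request:
arm_command(
  moves=[
    [-0.2,0.06,0,0,0,0.07],
    [-0.36,0.11,0.05,0,0,0.12],
    [-0.415,0.131,0.15,0,0,0.145],
    [-0.415,0.131,0.233,0,0,0.145],
    [-0.415,0.131,0.233,0,0,0.145],
    [-0.415,0.131,0.233,0,0,0.145],
  ],
)

```text
time_s: 16.25
ee_pos: [596.2, -151.0, 109.7]
tcp_rot: [0.736, 0.677, -0.0, -0.0]
ft_force: [-0.1, 0.1, -0.6]
grip_width: 35.7
finger_force: 30.0
```

Request:
arm_command(
  moves=[
    [0,0,0.1,0,0,0],
    [0,0,0.2,0,0,0],
    [0,0,0.26,0,0,0],
    [0,0,0.29,0,0,0],
    [0,0,0.303,0,0,0],
    [0,0,0.303,0,0,0],
    [0,0,0.303,0,0,0],
  ],
)

```text
time_s: 17.12
ee_pos: [596.9, -151.9, 65.1]
tcp_rot: [0.737, 0.676, 0.0, 0.0]
ft_force: [0.7, -0.2, -0.8]
grip_width: 35.8
finger_force: 30.0
```

Run:
```python
from h import *
sent((0,0,-.835,0),(-.594,-.682,-.067,.535),(-.827,-.508,-.033,.637),(-.896,-.059,0,.382),(-.415,.131,.233,.145),(0,0,.303,0))
plan([(None,None,63.7,None)])
f=imaging.grab_frame("side")
cv2.imwrite("pics/c3.png",cv2.resize(f[190:280,270:390,::-1],(640,480),interpolation=cv2.INTER_CUBIC))
```

```text
t 17.1 cmd [ 596.5 -151.7   64.6] 1.4859  meas-cmd [ 0.4 -0.2  0.5] -0.0001 grip 35.8 F 30.0 ft [ 0.7 -0.2 -0.8]
[0.0, 0.0, 0.006, -0.0] rows>0.0
```

View pics/c3.png

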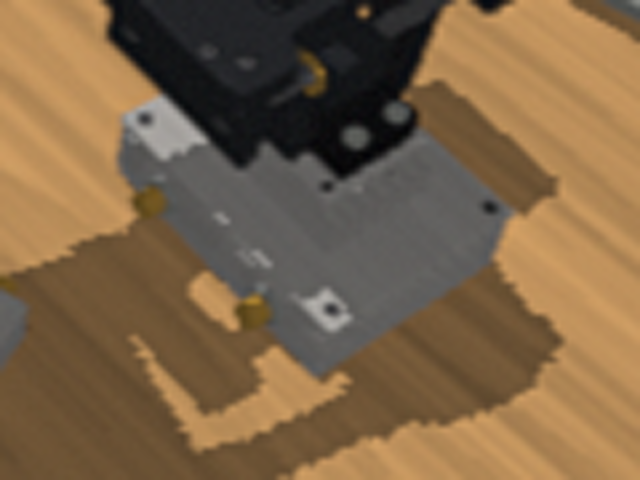

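The relay hangs just above the sink, in line with it. Setting it down and releasing.

Request:
arm_command(
  moves=[
    [0,0,0.003,0,0,0],
    [0,0,0.006,0,0,0],
    [0,0,0.007,0,0,0],
    [0,0,0.007,0,0,0],
    [0,0,0.007,0,0,0],
  ],
)

```text
time_s: 17.8
ee_pos: [596.6, -151.7, 63.7]
tcp_rot: [0.736, 0.676, 0.0, 0.0]
ft_force: [-0.4, -0.2, 1.0]
grip_width: 35.9
finger_force: 30.0
```

Request:
arm_command(
  moves=[
    [0,0,0,0,0,0],
    [0,0,0,0,0,0],
    [0,0,0,0,0,0],
    [0,0,0,0,0,0],
  ],
  grip=0.75,
)

```text
time_s: 18.3
ee_pos: [596.6, -151.7, 63.5]
tcp_rot: [0.736, 0.676, 0.0, 0.0]
ft_force: [-0.6, 0.6, -0.1]
grip_width: 66.3
finger_force: 0.0
```

Request:
arm_command(
  moves=[
    [0,0,-0.1,0,0,0],
    [0,0,-0.3,0,0,0],
    [0,0,-0.5,0,0,0],
    [0,0,-0.5,0,0,0],
  ],
)

```text
time_s: 18.8
ee_pos: [599.3, -152.5, 142.8]
tcp_rot: [0.736, 0.676, 0.002, 0.003]
ft_force: [-0.1, 0.1, -0.2]
grip_width: 66.2
finger_force: 0.0
```

Run:
```python
from h import *
sent((0,0,.007,0),(0,0,-.5,0))
plan([(520,-130,138,.9),(447.2,-118.5,100,.298),(None,None,4.7,None)])
```

```text
t 18.8 cmd [ 596.5 -151.7  138.5] 1.4859  meas-cmd [ 2.7 -0.8  4.3] -0.0000 grip 66.2 F 0.0 ft [-0.1  0.1 -0.2]
[0.101, -0.521, 0.003, 0.746] rows>3.1 
[-0.242, -0.428, 0.253, 0.766] rows>3.2 
[0.0, 0.0, 0.635, -0.0] rows>1.5
```

Request:
arm_command(
  moves=[
    [0.02,-0.13,0,0,0,0.2],
    [0.05,-0.26,0,0,0,0.4],
    [0.08,-0.4,0,0,0,0.6],
    [0.101,-0.521,0.003,0,0,0.746],
    [0.101,-0.521,0.003,0,0,0.746],
  ],
)

```text
time_s: 19.42
ee_pos: [518.3, -129.5, 137.0]
tcp_rot: [0.9, 0.436, -0.001, -0.001]
ft_force: [0.8, -0.6, 0.2]
grip_width: 66.0
finger_force: 0.0
```

Request:
arm_command(
  moves=[
    [-0.06,-0.11,0.06,0,0,0.2],
    [-0.12,-0.22,0.12,0,0,0.4],
    [-0.18,-0.32,0.19,0,0,0.6],
    [-0.242,-0.428,0.253,0,0,0.766],
    [-0.242,-0.428,0.253,0,0,0.766],
    [-0.242,-0.428,0.253,0,0,0.766],
  ],
)

```text
time_s: 20.18
ee_pos: [448.5, -118.9, 100.6]
tcp_rot: [0.989, 0.15, 0.001, 0.0]
ft_force: [-0.1, -0.1, -0.5]
grip_width: 66.1
finger_force: 0.0
```

Request:
arm_command(
  moves=[
    [0,0,0.3,0,0,0],
    [0,0,0.5,0,0,0],
    [0,0,0.6,0,0,0],
    [0,0,0.635,0,0,0],
    [0,0,0.635,0,0,0],
    [0,0,0.635,0,0,0],
  ],
)

```text
time_s: 20.92
ee_pos: [448.3, -118.9, 6.0]
tcp_rot: [0.989, 0.149, 0.001, 0.001]
ft_force: [-0.5, 0.2, 0.0]
grip_width: 66.3
finger_force: 0.0
```

Request:
arm_command(
  moves=[
    [0,0,0,0,0,0],
    [0,0,0,0,0,0],
    [0,0,0,0,0,0],
    [0,0,0,0,0,0],
    [0,0,0,0,0,0],
    [0,0,0,0,0,0],
    [0,0,0,0,0,0],
  ],
  grip=0,
)

```text
time_s: 21.8
ee_pos: [447.2, -118.6, 5.0]
tcp_rot: [0.989, 0.149, 0.0, 0.0]
ft_force: [-0.5, -0.7, 2.0]
grip_width: 29.9
finger_force: 30.0
```

Run:
```python
from h import *
sent((.101,-.521,.003,.746),(-.242,-.428,.253,.766),(0,0,.635,0))
plan([(None,None,100,None),(500,-30,105,.8),(560,80,110,1.3),(599.1,159.2,70,1.559),(None,None,11.2,None)])
```

```text
t 21.8 cmd [ 447.1 -118.5    4.9] 0.2984  meas-cmd [ 0.1 -0.   0.1] 0.0000 grip 29.9 F 30.0 ft [-0.5 -0.7  2. ]
[0.0, 0.0, -0.634, -0.0] rows>1.5 
[0.511, -0.461, -0.033, -0.639] rows>2.7 
[0.805, -0.224, -0.033, -0.637] rows>2.7 
[0.578, 0.11, 0.267, -0.33] rows>1.6 
[0.0, 0.0, 0.392, -0.0] rows>0.9
```

Request:
arm_command(
  moves=[
    [0,0,-0.1,0,0,0],
    [0,0,-0.3,0,0,0],
    [0,0,-0.5,0,0,0],
    [0,0,-0.634,0,0,0],
    [0,0,-0.634,0,0,0],
  ],
)

```text
time_s: 22.42
ee_pos: [448.9, -119.1, 102.4]
tcp_rot: [0.989, 0.149, 0.002, 0.001]
ft_force: [-0.4, 0.2, -2.5]
grip_width: 29.6
finger_force: 29.9
```

Request:
arm_command(
  moves=[
    [0.1,-0.09,0,0,0,-0.15],
    [0.24,-0.22,0,0,0,-0.3],
    [0.38,-0.35,-0.02,0,0,-0.5],
    [0.48,-0.43,-0.033,0,0,-0.6],
    [0.511,-0.461,-0.033,0,0,-0.639],
    [0.511,-0.461,-0.033,0,0,-0.639],
  ],
)

```text
time_s: 23.18
ee_pos: [499.3, -29.8, 104.1]
tcp_rot: [0.921, 0.389, -0.001, -0.0]
ft_force: [-0.3, 0.4, -0.6]
grip_width: 29.7
finger_force: 29.9
```

Request:
arm_command(
  moves=[
    [0.16,-0.04,0,0,0,-0.15],
    [0.36,-0.1,0,0,0,-0.3],
    [0.56,-0.16,-0.02,0,0,-0.5],
    [0.74,-0.21,-0.033,0,0,-0.6],
    [0.805,-0.224,-0.033,0,0,-0.637],
    [0.805,-0.224,-0.033,0,0,-0.637],
  ],
)

```text
time_s: 23.92
ee_pos: [559.6, 79.6, 109.4]
tcp_rot: [0.796, 0.605, -0.001, -0.0]
ft_force: [0.1, -0.2, -1.0]
grip_width: 29.5
finger_force: 29.9
```

Request:
arm_command(
  moves=[
    [0.15,0.03,0,0,0,-0.1],
    [0.35,0.07,0.03,0,0,-0.22],
    [0.5,0.1,0.1,0,0,-0.3],
    [0.578,0.11,0.2,0,0,-0.33],
    [0.578,0.11,0.267,0,0,-0.33],
    [0.578,0.11,0.267,0,0,-0.33],
    [0.578,0.11,0.267,0,0,-0.33],
  ],
)

```text
time_s: 24.8
ee_pos: [598.8, 158.6, 69.7]
tcp_rot: [0.711, 0.703, -0.0, -0.0]
ft_force: [0.3, 0.3, -1.4]
grip_width: 30.0
finger_force: 29.9
```

Run:
```python
from h import *
sent((0,0,-.634,0),(.511,-.461,-.033,-.639),(.805,-.224,-.033,-.637),(.578,.11,.267,-.33))
plan([(None,None,11.9,None)])
P=ray("top",topx(np.array([(330,79),(325,216)])+(790,708)),6); print("plate edges",P)
f=imaging.grab_frame("side")
cv2.imwrite("pics/c4.png",cv2.resize(f[105:195,185:305,::-1],(720,540),interpolation=cv2.INTER_CUBIC))
```

```text
t 24.8 cmd [599.1 159.3  69.8] 1.5597  meas-cmd [-0.2 -0.7 -0.1] -0.0009 grip 30.0 F 29.9 ft [ 0.3  0.3 -1.4]
[0.0, 0.0, 0.386, -0.0] rows>0.9 
plate edges [[626.79516164 160.06665698   6.        ]
 [570.4074546  159.22431643   6.        ]]
```

View pics/c4.png

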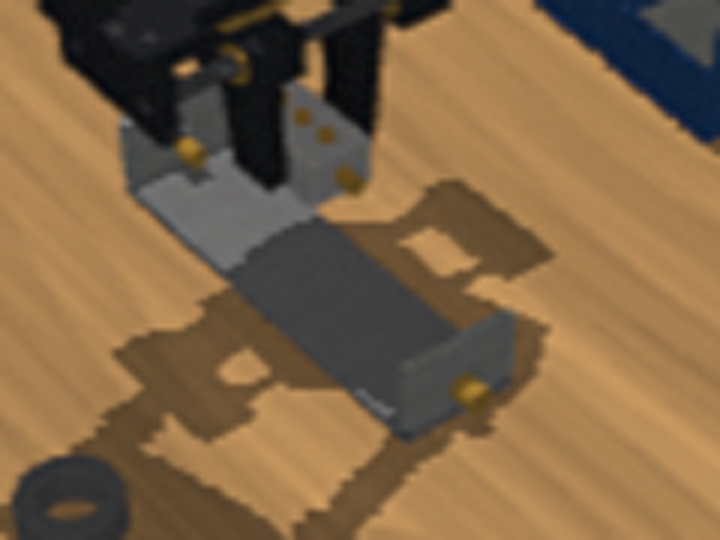

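The filter hangs over the jig plate, and the plate's edges put its mid-line at x≈598.6. Lowering.

Request:
arm_command(
  moves=[
    [0,0,0.1,0,0,0],
    [0,0,0.2,0,0,0],
    [0,0,0.3,0,0,0],
    [0,0,0.36,0,0,0],
    [0,0,0.38,0,0,0],
    [0,0,0.388,0,0,0],
    [0,0,0.391,0,0,0],
    [0,0,0.393,0,0,0],
    [0,0,0.394,0,0,0],
    [0,0,0.394,0,0,0],
    [0,0,0.394,0,0,0],
  ],
)

```text
time_s: 26.22
ee_pos: [599.3, 159.3, 11.0]
tcp_rot: [0.711, 0.703, 0.0, 0.0]
ft_force: [-0.6, 0.2, 0.1]
grip_width: 29.9
finger_force: 30.0
```

Request:
arm_command(
  moves=[
    [0,0,0,0,0,0],
    [0,0,0,0,0,0],
    [0,0,0,0,0,0],
    [0,0,0,0,0,0],
  ],
  grip=0.7,
)

```text
time_s: 26.72
ee_pos: [599.1, 159.3, 10.7]
tcp_rot: [0.711, 0.703, 0.0, 0.0]
ft_force: [0.7, 0.7, 0.5]
grip_width: 61.4
finger_force: 0.0
```

Request:
arm_command(
  moves=[
    [0,0,-0.1,0,0,0],
    [0,0,-0.3,0,0,0],
    [0,0,-0.6,0,0,0],
    [0,0,-0.6,0,0,0],
    [0,0,-0.6,0,0,0],
  ],
)

```text
time_s: 27.35
ee_pos: [599.1, 159.3, 101.3]
tcp_rot: [0.711, 0.703, 0.0, 0.0]
ft_force: [-0.5, -0.1, -0.1]
grip_width: 61.4
finger_force: 0.0
```

Run:
```python
from h import *
sent((0,0,.394,0),(0,0,-.6,0))
plan([(520,130,100,1.0),(444.3,106.5,70,0.3),(None,None,4.5,None)])
```

```text
t 27.4 cmd [599.1 159.3 100.7] 1.5597  meas-cmd [0.  0.  0.6] 0.0000 grip 61.4 F 0.0 ft [-0.5 -0.1 -0.1]
[-0.201, -0.525, 0.005, 0.713] rows>3.0 
[-0.405, -0.34, 0.2, 0.891] rows>3.7 
[0.0, 0.0, 0.437, -0.0] rows>1.0
```

Request:
arm_command(
  moves=[
    [-0.05,-0.13,0,0,0,0.2],
    [-0.1,-0.27,0,0,0,0.4],
    [-0.15,-0.4,0,0,0,0.58],
    [-0.201,-0.525,0.005,0,0,0.713],
    [-0.201,-0.525,0.005,0,0,0.713],
  ],
)

```text
time_s: 27.98
ee_pos: [517.4, 129.4, 98.0]
tcp_rot: [0.877, 0.48, -0.002, -0.001]
ft_force: [0.1, -0.1, 0.2]
grip_width: 61.4
finger_force: 0.0
```

Request:
arm_command(
  moves=[
    [-0.1,-0.08,0.02,0,0,0.2],
    [-0.2,-0.17,0.05,0,0,0.4],
    [-0.3,-0.26,0.1,0,0,0.6],
    [-0.405,-0.34,0.2,0,0,0.8],
    [-0.405,-0.34,0.2,0,0,0.891],
    [-0.405,-0.34,0.2,0,0,0.891],
    [-0.405,-0.34,0.2,0,0,0.891],
  ],
)

```text
time_s: 28.85
ee_pos: [445.0, 106.7, 70.0]
tcp_rot: [0.989, 0.15, 0.0, -0.0]
ft_force: [-0.1, 0.2, 0.4]
grip_width: 61.9
finger_force: 0.0
```

Run:
```python
from h import *
sent((-.201,-.525,.005,.713),(-.405,-.34,.2,.891))
plan([(444.3,106.5,4.5,None)])
g=imaging.grab_frame("top");f=imaging.grab_frame("side"); cv2.imwrite("pics/g5f.png",g)
k=1.5625
print(crop("top",g,(495/k,226/k),66,50,"bx5"),crop("top",g,(288/k,222/k),105,48,"jg5"))
C=np.zeros((600,800,3),np.uint8); a=cv2.imread("pics/bx5.png"); b=cv2.imread("pics/jg5.png")
C[:300,:396]=a; C[300:588,:630]=b; C[:300,400:]=cv2.resize(f[130:220,170:290,::-1],(400,300),interpolation=cv2.INTER_CUBIC)
cv2.imwrite("pics/c5.png",C)
```

```text
t 28.9 cmd [444.3 106.5  70. ] 0.2999  meas-cmd [0.7 0.2 0.1] 0.0021 grip 61.9 F 0.0 ft [-0.1  0.2  0.4]
[0.0, -0.0, 0.436, -0.0] rows>1.0 
(1702, 717) (790, 708)
```

View pics/c5.png

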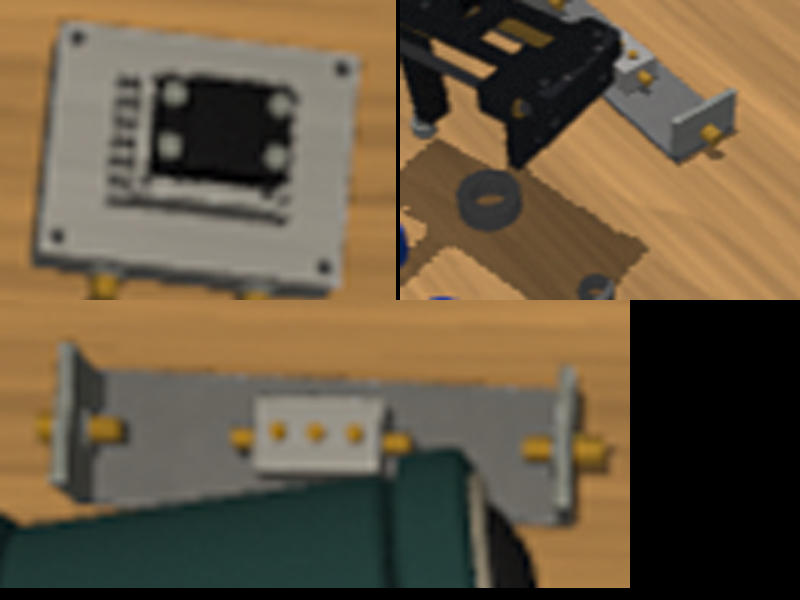

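Relay screws are at (173,94),(281,105),(170,145),(277,156) in the crop. Filter connector ends are at (231,438) and (411,443), between socket tips at (125,430) and (523,448).

Run:
```python
from h import *
o=(1702,717)
P=ray("top",topx(np.array([(173,94),(281,105),(170,145),(277,156)])+o),79)
w=P[0]+P[2]-P[1]-P[3]; print("relay",P.mean(0),np.arctan2(-w[0],w[1]),np.linalg.norm(w)/2)
o=(790,708)
for pts,z in(([(231,138),(411,143)],17),([(278,132),(354,134)],32),([(125,130),(523,148)],17),([(316,133)],32)):
    P=ray("top",topx(np.array(pts)+o),z); w=P[0]-P[-1]; print(P.mean(0),np.arctan2(-w[0],w[1]),np.linalg.norm(w))
plan([(444.3,106.5,4.5,None)])
```

```text
relay [ 595.61603429 -152.76615836   79.        ] -0.07000408474973377 40.26357406408594
[598.49719255 160.43532194  17.        ] 0.005703917269434562 71.32310130018645
[597.62272919 159.91611756  32.        ] 0.007261862767349676 29.6055828917953
[599.1458637  159.19826462  17.        ] -0.012162978055337496 157.87626078606738
[597.62269758 159.9204694   32.        ] -0.0 0.0
t 28.9 cmd [444.3 106.5  70. ] 0.2999  meas-cmd [0.6 0.2 0.1] 0.0013 grip 61.9 F 0.0 ft [ 0.3  0.5 -0.3]
[0.0, -0.0, 0.436, -0.0] rows>1.0
```

Request:
arm_command(
  moves=[
    [0,0,0.2,0,0,0],
    [0,0,0.35,0,0,0],
    [0,0,0.42,0,0,0],
    [0,0,0.435,0,0,0],
    [0,0,0.435,0,0,0],
    [0,0,0.435,0,0,0],
  ],
)

```text
time_s: 29.7
ee_pos: [445.1, 106.7, 5.6]
tcp_rot: [0.989, 0.149, 0.001, -0.0]
ft_force: [-0.2, 0.7, 1.2]
grip_width: 62.0
finger_force: 0.0
```

Request:
arm_command(
  moves=[
    [0,0,0,0,0,0],
    [0,0,0,0,0,0],
    [0,0,0,0,0,0],
    [0,0,0,0,0,0],
    [0,0,0,0,0,0],
    [0,0,0,0,0,0],
  ],
  grip=0,
)

```text
time_s: 30.45
ee_pos: [444.5, 106.5, 5.1]
tcp_rot: [0.989, 0.149, 0.0, -0.0]
ft_force: [-1.0, 0.1, 5.8]
grip_width: 43.3
finger_force: 30.0
```

Relay and filter are within about 1.5 mm, and the core is gripped at 43 mm. Moving it.

Run:
```python
from h import *
sent((0,0,.435,0))
plan([(None,None,90,None),(520,40,90,.9),(605.6,-45.9,70,1.486),(None,None,5.5,None)])
```

```text
t 30.4 cmd [444.3 106.5   4.7] 0.2999  meas-cmd [0.3 0.  0.3] -0.0000 grip 43.3 F 30.0 ft [-1.   0.1  5.8]
[0.0, 0.0, -0.569, -0.0] rows>1.4 
[0.352, 0.572, -0.0, -0.764] rows>3.2 
[-0.094, 0.803, 0.133, -0.746] rows>3.1 
[0.0, 0.0, 0.43, -0.0] rows>1.0
```

Request:
arm_command(
  moves=[
    [0,0,-0.1,0,0,0],
    [0,0,-0.3,0,0,0],
    [0,0,-0.5,0,0,0],
    [0,0,-0.569,0,0,0],
    [0,0,-0.569,0,0,0],
  ],
)

```text
time_s: 31.08
ee_pos: [444.7, 106.5, 90.7]
tcp_rot: [0.989, 0.149, 0.001, -0.0]
ft_force: [-0.5, 0.4, -1.0]
grip_width: 43.0
finger_force: 30.0
```

Request:
arm_command(
  moves=[
    [0.07,0.11,0,0,0,-0.17],
    [0.16,0.26,0,0,0,-0.36],
    [0.25,0.4,0,0,0,-0.55],
    [0.32,0.52,0,0,0,-0.7],
    [0.352,0.572,0,0,0,-0.764],
    [0.352,0.572,0,0,0,-0.764],
  ],
)

```text
time_s: 31.82
ee_pos: [519.2, 39.6, 88.4]
tcp_rot: [0.901, 0.434, -0.001, -0.001]
ft_force: [-0.1, -0.5, -0.6]
grip_width: 42.8
finger_force: 30.0
```

Request:
arm_command(
  moves=[
    [-0.02,0.16,0,0,0,-0.17],
    [-0.04,0.36,0,0,0,-0.36],
    [-0.06,0.56,0.04,0,0,-0.55],
    [-0.08,0.72,0.08,0,0,-0.7],
    [-0.094,0.803,0.133,0,0,-0.746],
    [-0.094,0.803,0.133,0,0,-0.746],
    [-0.094,0.803,0.133,0,0,-0.746],
  ],
)

```text
time_s: 32.7
ee_pos: [604.6, -45.2, 69.5]
tcp_rot: [0.737, 0.676, -0.0, -0.001]
ft_force: [-0.3, -0.3, 0.6]
grip_width: 42.7
finger_force: 30.0
```

Run:
```python
from h import *
sent((0,0,-.569,0),(.352,.572,0,-.764),(-.094,.803,.133,-.746))
plan([(605.6,-45.9,5.5,None)])
f=imaging.grab_frame("side")
cv2.imwrite("pics/c6.png",cv2.resize(f[150:255,230:370,::-1],(720,540),interpolation=cv2.INTER_CUBIC))
```

```text
t 32.7 cmd [605.6 -45.8  70.1] 1.4859  meas-cmd [-1.   0.7 -0.6] -0.0009 grip 42.7 F 30.0 ft [-0.3 -0.3  0.6]
[-0.0, -0.0, 0.431, -0.0] rows>1.0
```

View pics/c6.png

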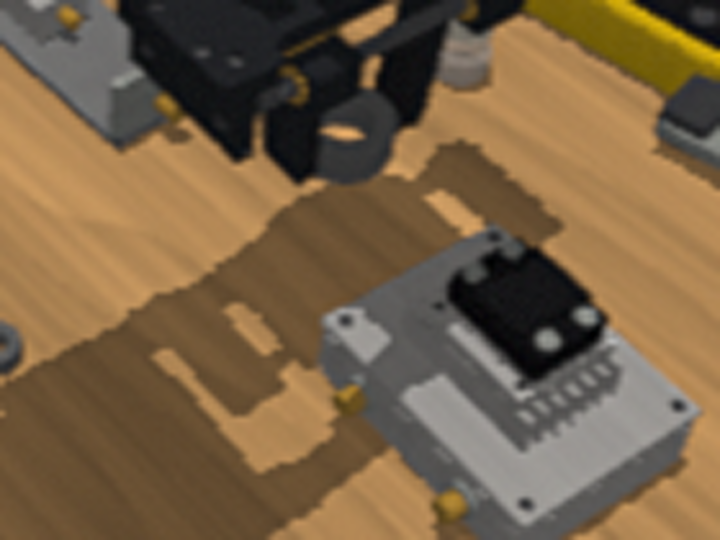

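In this view the core looks tilted about the closing line: its hole is a thin ellipse at (348,132). I'll lower in small steps and watch the force, so the bench turns it flat before I release.

Request:
arm_command(
  moves=[
    [0,0,0.1,0,0,0],
    [0,0,0.2,0,0,0],
    [0,0,0.27,0,0,0],
    [0,0,0.3,0,0,0],
    [0,0,0.32,0,0,0],
    [0,0,0.32,0,0,0],
  ],
)

```text
time_s: 33.5
ee_pos: [605.8, -45.9, 22.1]
tcp_rot: [0.737, 0.676, 0.0, 0.0]
ft_force: [-0.7, 0.2, -0.9]
grip_width: 42.9
finger_force: 30.0
```

Request:
arm_command(
  moves=[
    [0,0,0.01,0,0,0],
    [0,0,0.02,0,0,0],
    [0,0,0.027,0,0,0],
    [0,0,0.027,0,0,0],
  ],
)

```text
time_s: 34.0
ee_pos: [605.5, -45.8, 18.0]
tcp_rot: [0.736, 0.676, -0.0, -0.0]
ft_force: [-0.9, 0.2, 0.2]
grip_width: 42.7
finger_force: 30.0
```

Request:
arm_command(
  moves=[
    [0,0,0.01,0,0,0],
    [0,0,0.02,0,0,0],
    [0,0,0.027,0,0,0],
    [0,0,0.027,0,0,0],
  ],
)

```text
time_s: 34.5
ee_pos: [605.5, -45.8, 13.8]
tcp_rot: [0.736, 0.676, -0.0, -0.0]
ft_force: [0.5, -0.7, -1.0]
grip_width: 43.0
finger_force: 30.0
```

Run:
```python
from h import *
sent((0,0,.374,0))
plan([(None,None,4.7,None)])
f=imaging.grab_frame("side")
cv2.imwrite("pics/c7.png",cv2.resize(f[165:240,255:355,::-1],(600,450),interpolation=cv2.INTER_CUBIC))
```

```text
t 34.5 cmd [605.6 -45.8  14. ] 1.4859  meas-cmd [-0.1  0.  -0.2] -0.0000 grip 43.0 F 30.0 ft [ 0.5 -0.7 -1. ]
[0.0, 0.0, 0.062, -0.0] rows>0.1
```

View pics/c7.png

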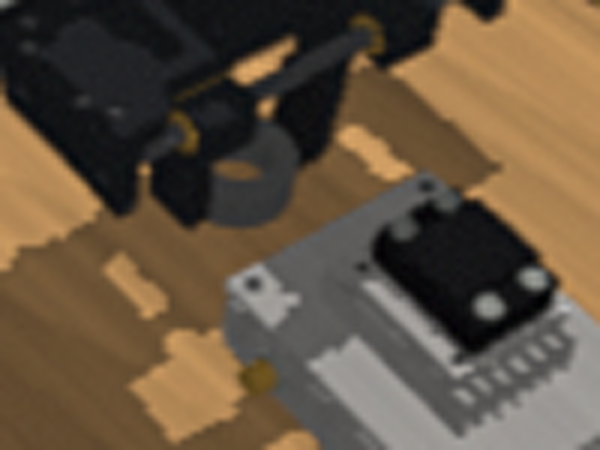

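The core now looks close to flat, with no contact at TCP z=14. Continuing in small steps.

Request:
arm_command(
  moves=[
    [0,0,0.01,0,0,0],
    [0,0,0.02,0,0,0],
    [0,0,0.027,0,0,0],
    [0,0,0.027,0,0,0],
  ],
)

```text
time_s: 35.05
ee_pos: [605.5, -45.8, 9.8]
tcp_rot: [0.736, 0.676, -0.0, -0.0]
ft_force: [-0.3, 0.9, -0.0]
grip_width: 42.6
finger_force: 30.0
```

Request:
arm_command(
  moves=[
    [0,0,0.007,0,0,0],
    [0,0,0.014,0,0,0],
    [0,0,0.02,0,0,0],
    [0,0,0.02,0,0,0],
  ],
)

```text
time_s: 35.55
ee_pos: [605.5, -45.8, 6.8]
tcp_rot: [0.736, 0.676, -0.0, -0.0]
ft_force: [-0.5, 0.8, -1.1]
grip_width: 42.7
finger_force: 30.0
```

Request:
arm_command(
  moves=[
    [0,0,0.007,0,0,0],
    [0,0,0.012,0,0,0],
    [0,0,0.015,0,0,0],
    [0,0,0.015,0,0,0],
  ],
)

```text
time_s: 36.05
ee_pos: [605.6, -45.8, 5.1]
tcp_rot: [0.736, 0.676, -0.0, -0.0]
ft_force: [-2.6, 0.0, 4.5]
grip_width: 42.5
finger_force: 30.0
```

Request:
arm_command(
  moves=[
    [0,0,0.003,0,0,0],
    [0,0,0.003,0,0,0],
    [0,0,0.003,0,0,0],
  ],
)

```text
time_s: 36.42
ee_pos: [605.7, -45.8, 5.1]
tcp_rot: [0.736, 0.676, -0.0, -0.0]
ft_force: [-3.6, 1.4, 8.2]
grip_width: 42.8
finger_force: 30.0
```

Request:
arm_command(
  moves=[
    [0,0,0,0,0,0],
    [0,0,0,0,0,0],
    [0,0,0,0,0,0],
    [0,0,0,0,0,0],
  ],
  grip=0.75,
)

```text
time_s: 36.92
ee_pos: [605.6, -45.8, 4.0]
tcp_rot: [0.736, 0.676, -0.0, -0.0]
ft_force: [-0.2, 0.9, 0.1]
grip_width: 66.2
finger_force: 0.0
```

Request:
arm_command(
  moves=[
    [0,0,-0.1,0,0,0],
    [0,0,-0.3,0,0,0],
    [0,0,-0.6,0,0,0],
    [0,0,-0.8,0,0,0],
    [0,0,-0.8,0,0,0],
  ],
)

```text
time_s: 37.55
ee_pos: [608.6, -46.1, 128.9]
tcp_rot: [0.736, 0.676, 0.003, 0.003]
ft_force: [-0.4, -0.6, -1.0]
grip_width: 66.0
finger_force: 0.0
```

Request:
arm_command(
  moves=[
    [0,0.5,-0.3,0,0,0],
    [0,1,-0.6,0,0,0],
    [0,1,-0.6,0,0,0],
    [0,1,-0.6,0,0,0],
  ],
)

```text
time_s: 38.05
ee_pos: [758.3, -58.9, 215.5]
tcp_rot: [0.736, 0.676, 0.001, 0.002]
ft_force: [0.4, 0.8, -0.1]
grip_width: 66.0
finger_force: 0.0
```

Request:
arm_command(
  moves=[
    [0.5,-0.5,0,0,0,0],
    [1,-1,0,0,0,0],
    [1,-1,0,0,0,0],
    [1,-1,0,0,0,0],
    [1,-1,0,0,0,0],
  ],
)

```text
time_s: 38.67
ee_pos: [616.1, 104.5, 213.0]
tcp_rot: [0.736, 0.677, -0.001, -0.001]
ft_force: [0.1, -0.2, -0.5]
grip_width: 65.9
finger_force: 0.0
```

Request:
arm_command(
  moves=[
    [0.5,-0.5,0,0,0,0],
    [1,-1,0,0,0,0],
    [1,-1,0,0,0,0],
    [1,-1,0,0,0,0],
    [1,-1,0,0,0,0],
  ],
)

```text
time_s: 39.3
ee_pos: [481.5, 266.0, 213.8]
tcp_rot: [0.736, 0.677, -0.0, 0.0]
ft_force: [0.7, 0.6, 0.3]
grip_width: 66.1
finger_force: 0.0
```

Run:
```python
from h import *
g=imaging.grab_frame("top");f=imaging.grab_frame("side")
k=1.5625
print(crop("top",g,(455/k,228/k),90,50,"bx8"))
C=np.zeros((600,800,3),np.uint8); a=cv2.imread("pics/bx8.png"); C[:300,:540]=a
C[300:,:533]=cv2.resize(f[140:260,150:363,::-1],(533,300),interpolation=cv2.INTER_CUBIC)
C[300:500,533:800]=cv2.resize(g[80:240,80:300,::-1],(267,200))
cv2.imwrite("pics/c8.png",C)
r,P=blobs("top",g,{"c":proj("top",[605.6,-36,18])[0]},{"c":18},90)["c"]; print(r)
```

```text
(1477, 725)
((602.8485717773438, -44.4782600402832), (44.501625061035156, 41.89708709716797), 1.1989063024520874)
```

View pics/c8.png

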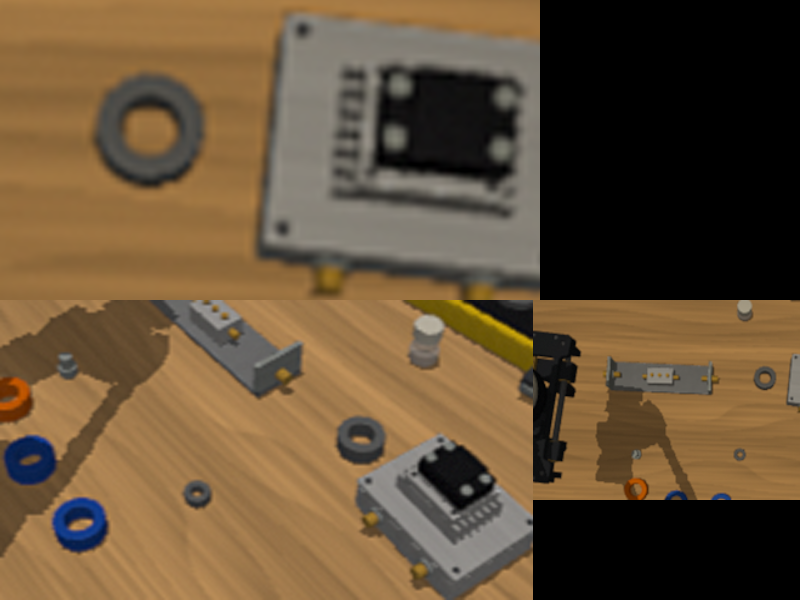

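The core lies flat to the left of the box, with the stack and the filter in place and the small core untouched. Handing in.

```bash
python3 -c "
from cell import finish_job; print(finish_job())"
```

```text
the job is handed in; nothing more can be done
None
```

The job is handed in after about 39 s: the heat sink, relay, filter and large core were placed in that order, the sink, relay and filter each within about 2 mm and the core within about 3 mm of target in the camera images, and the small core was left alone; the judged result has not come back.

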